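Draw the red plug gauge half out of its bore and hold it

ROBOT

A 6-joint arm with a two-finger parallel gripper is mounted at the origin on the work surface. World frame = base frame: x ahead of the robot, y to its left, z up, the work surface at z = 0. Lengths are in m, angles in rad, forces in N, time in s.
With the tool pointing down it reaches from about 0.3 to 0.875 m from the base axis. Payload 4.2 kg.
Tool frame: the origin (TCP) lies on the centre line of the jaws, within the pads' length; the fingertips stand 14 mm ahead of it and the grasp point (between the pads) lies 5 mm behind it; y points along the fingers, z is the direction in which the jaws open and shut, and the axes are right-handed (so a half turn about y gives the same grasp; the last joint's range is limited). The gripper opens to 85 mm and grips with 20 to 120 N. Pads are 22 mm wide; open, the fingers measure 114 mm over their backs; the gripper's body (76 mm by 85 mm) begins 54 mm behind the grasp point. The pads swing forward as they close: fully open they stand 13 mm farther back than shut.
Start: joints at [-0.02, 0.32, 1.565, -0, 1.257, -0.02], TCP at [0.575, 0, 0.245] pointing down, gripper open.
Joint ranges: [-3.11, 3.11], [-0.84, 2.01], [0.21, 2.61], [-1.34, 4.49], [0.05, 2.63], [-2.56, 2.56]. Speed limits (rad/s): [2.57, 2.57, 3.14, 3.14, 3.14, 3.14].

INTERFACE

Orientations are given as a rotation vector (axis times angle).
In Python, from plant import manip, camera, outline_of, landmark_of gives the robot as it stands.
- The arm moves only by the tool carry_out, never from a script. Its argument "targets" is one flat list of numbers, 5 for each row, row after row: the shift along the world's x, y, z in m, then the turn about the world's z in degrees, then the finger opening in m, from 0 to 0.0854. A call has 1 to 20 rows; each row shifts and turns the commanded pose from where the row before left it; what a row does not reach is not made up. A row lasts 1/10 s, in which the tool goes at most 50 mm and 8.59 degrees, less where a joint would pass 70% of its speed; a pose out of reach is approached as far as the arm can. A call with a gripper value outside its range is refused whole. The fingers move at their own pace and stop on an object; "force" is the grip in N (left out, the last holds). Time passes only in rows, so rows that do not move let the fingers close. It gives the time, the measured TCP pose, the force and the opening at its end, in the units of the state.
- manip.get_obs(): the state, without advancing time (a new reading comes with each control period).
- camera(name): name is "scene" or "side" or "wrist"; returns a dict with "color" (480x640x3 uint8, red, green, blue), "fx", "fy", "cx", "cy" (pixels), "extrinsics" (4x4, takes a point from camera to world coordinates). Camera axes: x right, y down, z forward; pixel columns grow to the right and rows downward; lengths in m; the calibration is good to about 2 mm. The wrist camera is an equidistant fisheye: a pixel r from the principal point sees the ray r / f radians off the axis. A picture is of the moment at which its call begins. There is no depth.
- manip.hand_in(): hands the job in, once; it reports no verdict.
Trained networks look in a picture, given as the dict that the camera call returned (one of the last four; its "shot" number tells which), for a name from the list of things; names that differ only in an ending like _2 or _b are one class to them, and where a whole thing is asked for, a point or a joint stands for the part that bears it (a point fixed in the world has none). Each returns a list of dicts, best first, with "confidence" (0 to 1); they miss things now and then, are a little off and sometimes report something else, mostly with a low value. They report only what shows in the picture. A call takes as long as a camera call.
- outline_of(label, picture): "region" (480x640 bool, what is visible of it) and "extent" ([centre column, centre row, width, height] in pixels, round what is visible of it).
- landmark_of(label, picture): "uv" ([column, row] in pixels: a listed point, or the origin of a listed thing).
The state is a dict: "t": time; "joints": joint angles; "joint_velocities": joint speeds; "tau": joint torques, N m; "eef_pos": TCP position; "ee_rot": TCP orientation; "ft_force": force on the tool from outside, world axes, zero at the start; "torque": the same for the moment, N m; "width": finger opening in m.
Only numpy, scipy, OpenCV 4.12 (cv2) and the standard library are available. Lean on these libraries where they do the work, as an engineer would, in place of code of your own. Each camera call takes 0.05 s, during which the arm holds its last target.

TASK

Pull the drawer of the gauge chest fully out to its stop, then draw the red-handled plug gauge straight up, gently and without letting it bind, until its whole black band shows above the block and about half of its rod is still in the bore. Hold it still there in the gripper, and finish while holding it: never pull it right out of the bore, leave the other two gauges seated and disturb nothing else on the bench.

Things in the scene. Friction and masses are not known exactly. Their poses are not given: they have to be found in the camera images.
- chest_drawer0 (a joint): How far the drawer of the chest is out, in m: 0 shut, 0.166 fully out at its stop. It slides straight out of the chest's front, with light friction (a few N), and stays where it is left.
- chest_drawer0_handle (a point): Middle of the drawer's steel bar handle: a level bar 11 mm thick and about 120 mm long, parallel to the drawer's front and 35 mm out from it (29 mm of free gap behind the bar), 106 mm above the table. It moves with the drawer. Axes are the chest's: -x points out of the chest's front, the way that the drawer opens, y runs along the bar, z up.
- chest: Low grey chest with one wood-fronted drawer, fixed to the table; 240 deep (x), 340 wide (y), 130 high. Origin at the centre of its underside. Its front faces its own -x. Its place and heading vary.
- block_top (a point): Centre of the top face of the pale wooden block fixed in the drawer, 60 (x) by 210 (y) by 48 high, axes as the chest's; top 70 mm above the table, 21.5 mm in front of the chest's centre with the drawer shut, 187 with it out. Three upright bores, 17.5 across, 44 deep, at y = -70, 0, +70. Inside the drawer 50 mm is free before and behind the block; drawer walls end 108 mm above the table, its front 119.
- gauge_red: THE gauge to draw (mm). Stands in one of the block's bores (which varies): steel rod 16 across, 42 long, wholly sunk in the bore at first; above it a brass shoulder 27 across, 3 thick, resting on the block; then a round red handle 22 across, 33 high. Black band round the rod 10 to 16 below the shoulder. 80 to 170 g. z is its axis, up. Origin at the rod's foot.
- red_grip (a point): Centre of the grip on the red gauge: on its axis, 25 mm above the shoulder's underside (95 mm above the table when seated), 11 mm below the handle's top.
- red_foot (a point): Lower end of the red gauge's rod, on its axis: 42 mm below the block's top when seated.
- yellow_grip (a point): The same point on the gauge with the yellow handle, of the same shape; to be left seated.
- blue_grip (a point): The same point on the gauge with the blue handle, of the same shape; to be left seated.
- bowl: Bystander: turned wooden bowl, 140 wide, 55 high mm; origin at the centre of its underside.
- mallet: Bystander: turned dark wooden mallet standing on its head, 76 wide, 220 high mm; origin at the centre of its underside.
- glue: Bystander: white glue bottle with orange cap, 56 wide, 150 high mm; origin at the centre of its underside.
- wax: Bystander: amber jar of wax with steel lid, 70 wide, 55 high mm; origin at the centre of its underside.
- chisel: Bystander: turning chisel lying flat, 380 long, origin near the middle, 28 thick mm; origin at the centre of its underside.
- faceplate: Bystander: dark steel ring lying flat, 90 wide, 14 high mm; origin at the centre of its underside.
- finial: Bystander: small turned wooden finial standing on top of the chest (near its middle), 44 wide, 50 high mm; origin at the centre of its underside.

How it is judged:
By the outcome, as a careful person would: the job done as asked, in the order asked, and still so for the second after the job is handed in, while the arm keeps its last pose, push and grip.
It also fails if it takes over 48 s, if anything falls off the work surface, if the arm or the gripper's body presses on something with over 40 N, if the wrist force passes 120 N, or if a joint passes its speed limit or range.

## Working session

There is one attempt and no reset: what is moved stays moved. The work goes in short steps, Python scripts to look and compute and a tool call to move; the robot and the scene stay as the last step left them, time stands still between calls to the robot, and variables do not carry over. Pictures are saved under pics/ and viewed, and the job is handed in when it is done.

Besides the shell and the picture viewer there is one more tool, called after ">>>" as name(argument=value, ...) on one line, values as JSON. carry_out: Moves the arm, as the interface text tells. Its arguments: {"type":"object","properties":{"targets":{"type":"array","items":{"type":"number"}},"force":{"type":"number"}},"required":["targets"]}

```bash
ls; mkdir -p pics; cat > h.py <<'E'
from plant import manip,camera,outline_of,landmark_of
import numpy as np,cv2
def save(p,n): cv2.imwrite('pics/'+n+'.png',p['color'][:,:,::-1])
def ray(p,uv):
    u,v=uv; x=(u-p['cx'])/p['fx'];y=(v-p['cy'])/p['fy']
    if p.get('fish'):
        r=np.hypot(x,y); d=np.array([np.sin(r)*x/max(r,1e-9),np.sin(r)*y/max(r,1e-9),np.cos(r)])
    else: d=np.array([x,y,1.])
    E=np.array(p['extrinsics']); return E[:3,3],E[:3,:3]@d
def atz(p,uv,z):
    o,d=ray(p,uv); return o+d*(z-o[2])/d[2]
def proj(p,X):
    E=np.array(p['extrinsics']); c=E[:3,:3].T@(np.array(X)-E[:3,3])
    if p.get('fish'):
        r=np.hypot(c[0],c[1]);th=np.arctan2(r,c[2]);k=th/max(r,1e-9)
        return p['cx']+p['fx']*c[0]*k,p['cy']+p['fy']*c[1]*k
    return p['cx']+p['fx']*c[0]/c[2],p['cy']+p['fy']*c[1]/c[2]
def cam(n):
    p=camera(n); 
    if n=='wrist': p['fish']=1
    return p
def tri(obs):
    A=np.zeros((3,3));b=np.zeros(3)
    for p,uv in obs:
        o,d=ray(p,uv);d=d/np.linalg.norm(d);M=np.eye(3)-np.outer(d,d);A+=M;b+=M@o
    return np.linalg.solve(A,b)
E
python3 - <<'E'
from h import *
print(manip.get_obs())
for n in ['scene','side','wrist']:
    p=cam(n);save(p,n+'0');print(n,p['fx'],p['cx'],np.round(p['extrinsics'],3).tolist())
    for l,z in [('chest_drawer0_handle',.106),('chest',0),('red_grip',.095),('yellow_grip',.095),('blue_grip',.095),('block_top',.07),('bowl',0),('mallet',0),('glue',0),('wax',0),('chisel',0),('faceplate',0),('finial',.13)]:
        for r in landmark_of(l,p)[:2]:
            print(l,round(r['confidence'],2),np.round(r['uv'],1),np.round(atz(p,r['uv'],z),3))
E
```

```text
pics
{'t': 0.0, 'joints': array([-1.99858626e-02,  3.20326758e-01,  1.56569331e+00,  2.89261774e-06,
        1.25739629e+00, -2.00292054e-02]), 'joint_velocities': array([-1.75626475e-03,  1.91373464e-05, -1.32051806e-03, -1.91931583e-03,
       -1.46861322e-03,  1.01796268e-03]), 'tau': array([ 7.05825660e-04, -4.15526962e+01, -2.34157133e+01, -1.88356019e-06,
        8.09230405e-03,  1.54784908e-05]), 'eef_pos': array([5.74544644e-01, 1.88352241e-05, 2.44456670e-01]), 'ee_rot': array([-1.21053329,  1.2105294 , -1.20827682]), 'ft_force': array([ 0.59576968,  0.02569628, -0.05722576]), 'torque': array([-0.0148846 ,  0.00733899, -0.00444466]), 'width': 0.08532154637966034}
scene 479.947462406734 313.9989922975371 [[-0.16, 0.675, -0.72, 1.341], [0.987, 0.122, -0.105, 0.102], [0.017, -0.727, -0.686, 0.885], [0.0, 0.0, 0.0, 1.0]]
chest_drawer0_handle 0.8 [264.4 267.6] [ 0.627 -0.112  0.106]
chest 0.83 [244.4 348.6] [ 0.773 -0.127 -0.   ]
bowl 0.65 [511.8 289.5] [0.496 0.473 0.   ]
mallet 0.85 [495.1 347.7] [0.677 0.413 0.   ]
glue 0.63 [126.3 269.8] [ 0.598 -0.479  0.   ]
glue 0.38 [511.
[... 582 characters left out ...]
.783 -0.128  0.   ]
bowl 0.69 [255.6 392.4] [0.506 0.469 0.   ]
mallet 0.65 [209.7 353.2] [0.682 0.422 0.   ]
mallet 0.48 [405.1 178.2] [ 0.442 -0.477 -0.   ]
wax 0.94 [403.5 178.6] [ 0.446 -0.473 -0.   ]
faceplate 0.86 [417.6 222.7] [ 0.328 -0.294  0.   ]
finial 0.55 [290.4 180.2] [ 0.736 -0.174  0.13 ]
wrist 371.64829954431775 325.0769940944411 [[1.0, 0.0, 0.001, 0.575], [0.0, -0.951, -0.309, 0.08], [0.001, 0.309, -0.951, 0.375], [0.0, 0.0, 0.0, 1.0]]
chest 0.68 [487.8 301.6] [ 0.775 -0.127  0.   ]
red_grip 0.63 [488.7 298.9] [ 0.724 -0.072  0.095]
glue 0.33 [488.7 298.9] [ 0.775 -0.123  0.   ]
finial 0.9 [497.6 411.8] [ 0.748 -0.185  0.13 ]
finial 0.62 [380.9 345.2] [ 0.62  -0.092  0.13 ]
```

View pics/scene0.png

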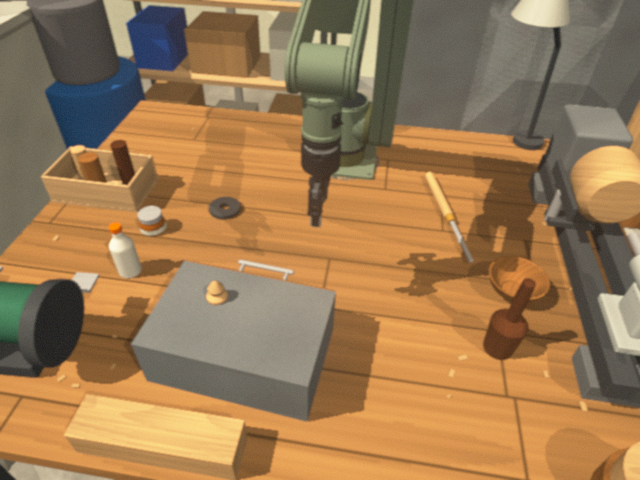

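View pics/side0.png

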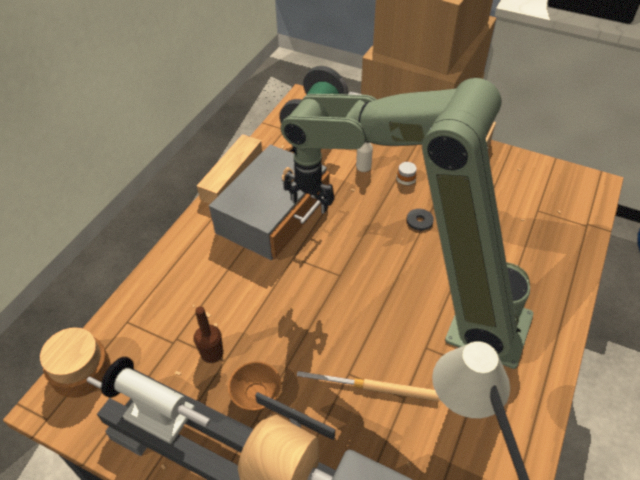

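View pics/wrist0.png

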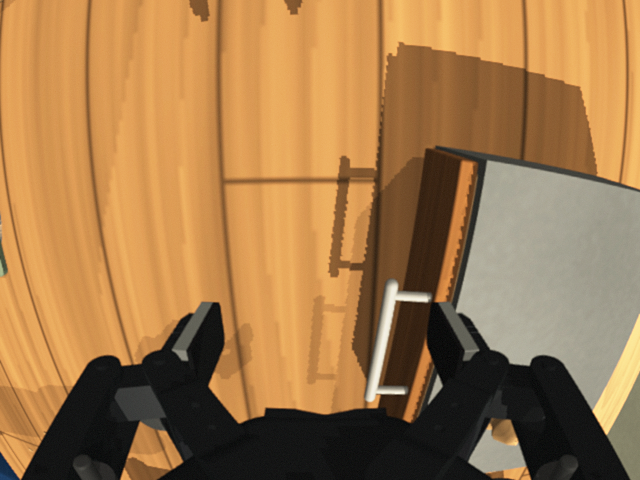

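The scene shows the shut chest with its front towards the robot, and the handle at about (265,267). The wrist view shows the bar from (391,285) to (371,398). Next I measure heading from the bar ends and the chest corners.

```bash
python3 - <<'E'
from h import *
w=cam('wrist');s=cam('scene')
a=atz(w,(391,287),.106);b=atz(w,(371.5,397),.106);print('bar wrist',a,b,np.linalg.norm(a-b),np.degrees(np.arctan2(*(a-b)[[0,1]])))
a=atz(s,(239,263),.106);b=atz(s,(292,272),.106);print('bar scene',a,b,np.linalg.norm(a-b),np.degrees(np.arctan2(*(b-a)[[0,1]])))
g=np.array(s['color'])
# chest top mask
o=outline_of('chest',s)[0];print(o['confidence'],o['extent'])
im=np.array(s['color'])[240:430,120:350];cv2.imwrite('pics/chz.png',cv2.resize(im,None,fx=3,fy=3,interpolation=cv2.INTER_CUBIC)[:,:,::-1])
im=np.array(w['color'])[130:470,330:640];cv2.imwrite('pics/wz.png',cv2.resize(im,None,fx=1.75,fy=1.75,interpolation=cv2.INTER_CUBIC)[:,:,::-1])
E
```

```text
bar wrist [ 0.62877183 -0.05132904  0.106     ] [ 0.6200976  -0.17106346  0.106     ] 0.12004821402849733 4.1435858901829965
bar scene [ 0.62325252 -0.17112846  0.106     ] [ 0.62946704 -0.04849026  0.106     ] 0.1227955530953407 2.9008998539892987
0.93 [232.8, 340.9, 200.0, 162.2]
```

View pics/chz.png

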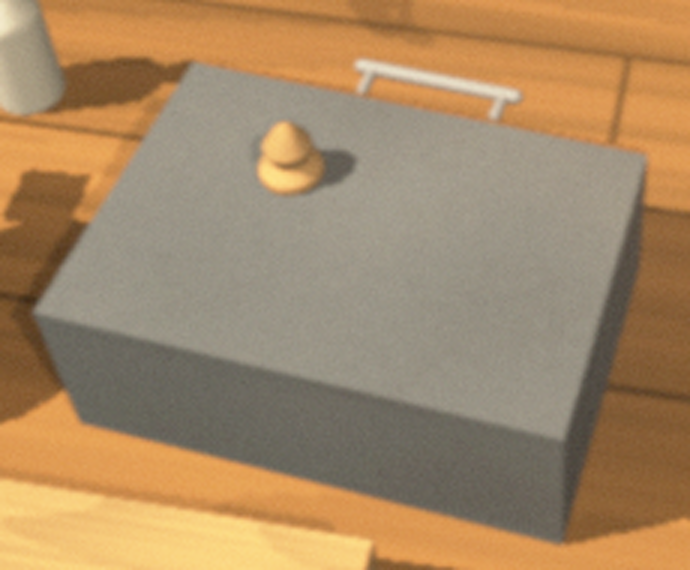

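View pics/wz.png

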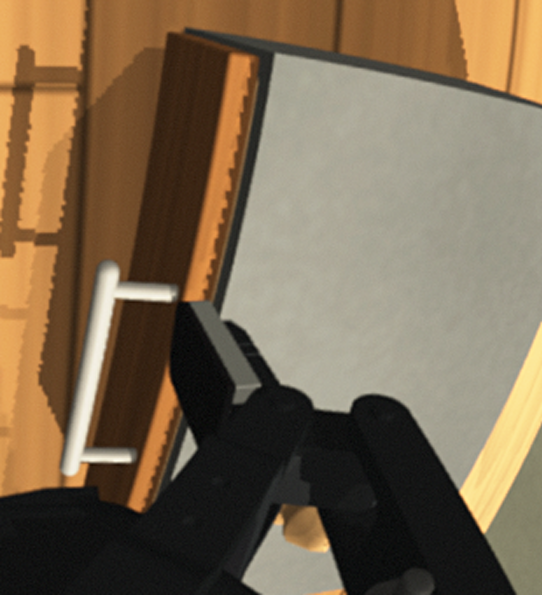

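```bash
python3 - <<'E'
from h import *
s=cam('scene')
c=[atz(s,u,.13) for u in [(185,261),(335,292.3),(308.3,386.7),(132.3,345)]]
LF,RF,RB,LB=c
print(np.round(c,4)); ctr=sum(c)/4
for a,b in[(LF,RF),(LB,RB)]: print(np.linalg.norm(a-b),np.degrees(np.arctan2(*(b-a)[[0,1]])))
for a,b in[(LF,LB),(RF,RB)]: print(np.linalg.norm(a-b),np.degrees(np.arctan2(*(b-a)[[1,0]])))
print(ctr)
E
```

```text
[[ 0.6602 -0.2801  0.13  ]
 [ 0.692   0.0545  0.13  ]
 [ 0.9132  0.0363  0.13  ]
 [ 0.8844 -0.2993  0.13  ]]
0.33601915711381075 5.423605191325957
0.33680560522051134 4.900147872892514
0.22503608159386979 -4.895254532257526
0.22196774791182095 -4.68856346449557
[ 0.78743416 -0.12213294  0.13      ]
```

>>> carry_out(targets=[0.01,-0.022,-0.014,-0.94,0.03,0.01,-0.022,-0.014,-0.94,0.03,0.01,-0.022,-0.014,-0.94,0.03,0.01,-0.022,-0.014,-0.94,0.03,0.01,-0.022,-0.014,-0.94,0.03,0,0,0,0,0.03,0,0,0,0,0.03], force=50)

```text
t: 3.0
eef_pos: [0.6248, -0.1101, 0.1749]
ee_rot: [-1.169, 1.271, -1.269]
ft_force: [0.4, 0.5, 0.5]
width: 0.0299
```

```bash
python3 - <<'E'
from h import *
w=cam('wrist');save(w,'w1')
print(manip.get_obs()['eef_pos'],manip.get_obs()['width'])
for X in [(.6288,-.0513,.106),(.6201,-.171,.106)]: print(proj(w,X))
for r in landmark_of('chest_drawer0_handle',w): print(r['confidence'],r['uv'],atz(w,r['uv'],.106))
E
```

```text
[ 0.62494726 -0.10961254  0.17559141] 0.02995733131900983
(np.float64(323.29827676896514), np.float64(158.1008896131784))
(np.float64(325.4446890329027), np.float64(348.57955269060056))
0.8 [321.0, 260.6] [ 0.62259355 -0.10949145  0.106     ]
```

View pics/w1.png

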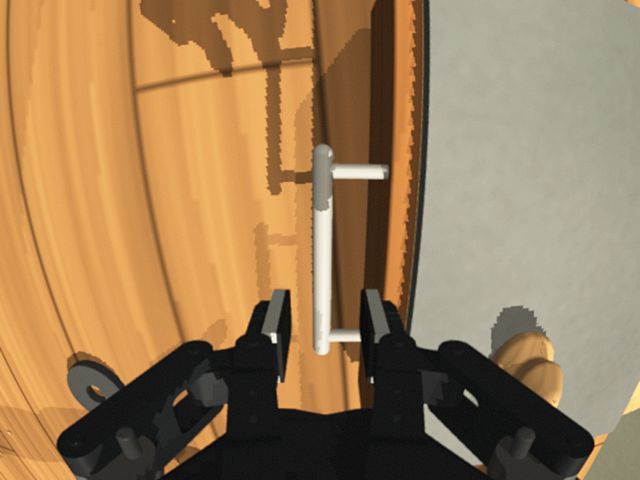

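The wrist view shows the bar vertical at column 321–325, rows 148–352, centred between the jaws (285 and 365). I descend with a 2 mm shift away from the drawer front.

>>> carry_out(targets=[-0.002,0,-0.015,0,0.03,0,0,-0.015,0,0.03,0,0,-0.015,0,0.03,0,0,-0.015,0,0.03,0,0,-0.014,0,0.03,0,0,0,0,0.03])

```text
t: 3.7
eef_pos: [0.6218, -0.1091, 0.0999]
ee_rot: [-1.172, 1.271, -1.267]
ft_force: [0.5, -0.5, -0.5]
width: 0.0301
```

>>> carry_out(targets=[0,0,0,0,0.0,0,0,0,0,0.0,0,0,0,0,0.0,0,0,0,0,0.0,0,0,0,0,0.0], force=50)

```text
t: 4.2
eef_pos: [0.6228, -0.1097, 0.1022]
ee_rot: [-1.169, 1.27, -1.269]
ft_force: [-5.2, 2.7, 5.8]
width: 0.0089
```

>>> carry_out(targets=[-0.005,0.0004,0,0,0,-0.01,0.0008,0,0,0,-0.015,0.0012,0,0,0,-0.015,0.0012,0,0,0,-0.015,0.0012,0,0,0,-0.015,0.0012,0,0,0,-0.015,0.0012,0,0,0,-0.015,0.0012,0,0,0,-0.015,0.0012,0,0,0,-0.015,0.0012,0,0,0,-0.01,0.0008,0,0,0,-0.005,0.0004,0,0,0,0,0,0,0,0,0,0,0,0,0])

```text
t: 5.6
eef_pos: [0.4724, -0.0961, 0.1021]
ee_rot: [-1.165, 1.272, -1.268]
ft_force: [0.3, 9.3, 8.0]
width: 0.0094
```

```bash
python3 - <<'E'
from h import *
s=cam('scene');save(s,'s2')
print(manip.get_obs()['eef_pos'],manip.get_obs()['ft_force'])
E
```

```text
[ 0.47256582 -0.09615043  0.10210624] [-0.37301091  9.65010465  8.0230351 ]
```

View pics/s2.png

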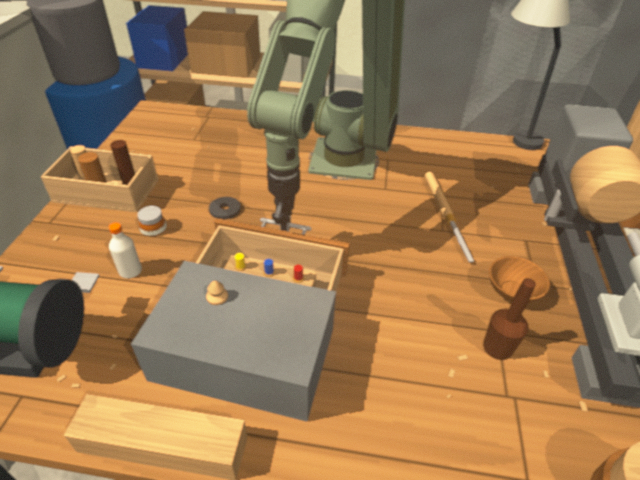

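The drawer is out about 0.15 m, with the red gauge rightmost at (298,271). The sideways force says the drawer runs slightly more to +y, so I ease that while finishing.

>>> carry_out(targets=[-0.005,0.0012,0,0,0,-0.005,0.0012,0,0,0,-0.003,0.0005,0,0,0,0,0,0,0,0])

```text
t: 6.05
eef_pos: [0.4597, -0.0949, 0.1021]
ee_rot: [-1.168, 1.268, -1.27]
ft_force: [-1.3, 2.7, 7.5]
width: 0.0092
```

>>> carry_out(targets=[-0.0015,0.0001,0,0,0,-0.0015,0.0001,0,0,0,0,0,0,0,0])

```text
t: 6.35
eef_pos: [0.4578, -0.0947, 0.1021]
ee_rot: [-1.166, 1.267, -1.271]
ft_force: [2.5, 3.9, 5.2]
width: 0.0093
```

>>> carry_out(targets=[-0.0015,0.0001,0,0,0,-0.0015,0.0001,0,0,0,0,0,0,0,0])

```text
t: 6.65
eef_pos: [0.4578, -0.0947, 0.1022]
ee_rot: [-1.162, 1.263, -1.275]
ft_force: [9.6, 5.2, -0.9]
width: 0.0091
```

>>> carry_out(targets=[-0.002,0.0002,0,0,0,0,0,0,0,0])

```text
t: 6.85
eef_pos: [0.4577, -0.0948, 0.1022]
ee_rot: [-1.158, 1.259, -1.277]
ft_force: [14.0, 5.0, -5.9]
width: 0.0091
```

>>> carry_out(targets=[0,0,0,0,0.03,0,0,0,0,0.03,0,0,0,0,0.03,0,0,0,0,0.03])

```text
t: 7.25
eef_pos: [0.4512, -0.0946, 0.1011]
ee_rot: [-1.17, 1.27, -1.269]
ft_force: [0.2, 0.2, 0.5]
width: 0.0301
```

>>> carry_out(targets=[0,0,0.02,0,0.03,0,0,0.03,0,0.03,0,0,0.03,0,0.03,0,0,0.03,0,0.03,0,0,0,0,0.03])

```text
t: 7.75
eef_pos: [0.454, -0.0952, 0.2151]
ee_rot: [-1.165, 1.262, -1.275]
ft_force: [0.3, 0.3, 0.3]
width: 0.0301
```

```bash
python3 - <<'E'
from h import *
o=manip.get_obs();print(o['eef_pos'],o['ee_rot'],o['ft_force'],o['width'])
P={}
for n in ['scene','side','wrist']:
    p=cam(n);save(p,n+'3');P[n]=p
    for l,z in [('chest_drawer0_handle',.106),('red_grip',.095),('yellow_grip',.095),('blue_grip',.095),('block_top',.07)]:
        for r in landmark_of(l,p)[:2]:
            print(n,l,round(r['confidence'],2),np.round(r['uv'],1),np.round(atz(p,r['uv'],z),4))
E
```

```text
[ 0.45398668 -0.09518197  0.21510623] [-1.16465691  1.26232523 -1.27467016] [0.30887855 0.26304561 0.27881196] 0.030095502615478806
scene chest_drawer0_handle 0.8 [283.  218.7] [ 0.4558 -0.1053  0.106 ]
scene red_grip 0.6 [301.3 267. ] [ 0.6005 -0.0328  0.095 ]
scene yellow_grip 0.55 [242.8 256.1] [ 0.5901 -0.1724  0.095 ]
scene blue_grip 0.72 [270.  254.3] [ 0.5732 -0.1118  0.095 ]
scene block_top 0.79 [273.  271.2] [ 0.6018 -0.0993  0.07  ]
side chest_drawer0_handle 0.62 [359.5 230.4] [ 0.4544 -0.0918  0.106 ]
side chest_drawer0_handle 0.48 [415.3 219.2] [ 0.3169 -0.2093  0.106 ]
side red_grip 0.57 [312.  230.1] [ 0.5905 -0.0387  0.095 ]
side yellow_grip 0.39 [333.1 200.7] [ 0.586  -0.1811  0.095 ]
side blue_grip 0.59 [323.1 215.1] [ 0.5873 -0.1103  0.095 ]
side blue_grip 0.32 [211.2 354.3] [0.6335 0.4631 0.095 ]
side block_top 0.92 [321.1 223.4] [ 0.5876 -0.0961  0.07  ]
side block_top 0.5 [290.8 182.3] [ 0.7621 -0.2199  0.07  ]
wrist chest_drawer0_handle 0.9 [333.9 238.7] [ 0.458  -0.0934  0.106 ]
wrist red_grip 0.84 [520.8 141.9] [ 0.5981 -0.0352  0.095 ]
wrist yellow_grip 0.85 [489.6 319.2] [ 0.5812 -0.1776  0.095 ]
wrist blue_grip 0.91 [511.7 237.2] [ 0.5934 -0.1072  0.095 ]
wrist block_top 0.72 [495.7 230.3] [ 0.5912 -0.1094  0.07  ]
wrist block_top 0.56 [337.6 237.7] [ 0.4608 -0.1049  0.07  ]
```

View pics/wrist3.png

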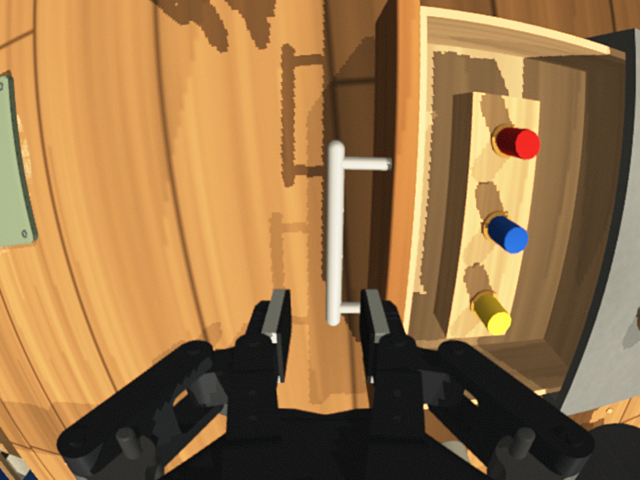

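View pics/side3.png

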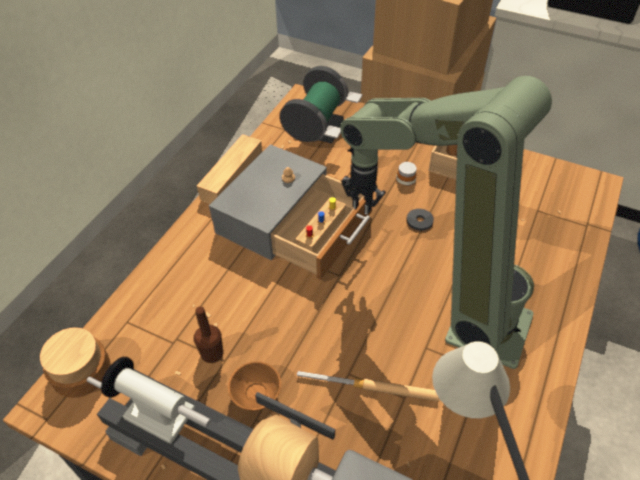

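```bash
python3 - <<'E'
from h import *
from scipy.spatial.transform import Rotation as R
o=manip.get_obs();print(np.round(R.from_rotvec(o['ee_rot']).as_matrix(),4),o['eef_pos'])
w=cam('wrist')
for n,u in dict(red=(526.5,143.5),blue=(514.5,238),yellow=(496.5,322.5)).items(): print(n,atz(w,u,.106))
print(atz(w,(336,147),.106),atz(w,(333,321),.106))
E
```

```text
[[-8.190e-02  1.000e-04  9.966e-01]
 [-9.966e-01 -1.000e-04 -8.190e-02]
 [ 0.000e+00 -1.000e+00  1.000e-04]] [ 0.45200138 -0.09450931  0.21136188]
red [ 0.59701331 -0.03549538  0.106     ]
blue [ 0.5902607  -0.10410825  0.106     ]
yellow [ 0.58286062 -0.1748216   0.106     ]
[ 0.46410594 -0.03320051  0.106     ] [ 0.45292951 -0.15692456  0.106     ]
```

>>> carry_out(targets=[0.0121,0.0048,0,7.46,0.05,0.0121,0.0048,0,7.46,0.05,0.0121,0.0048,0,7.46,0.05,0.0121,0.0048,0,7.46,0.05,0.0121,0.0048,0,7.46,0.05,0.0121,0.0048,0,7.46,0.05,0.0121,0.0048,0,7.46,0.05,0.0121,0.0048,0,7.46,0.05,0.0121,0.0048,0,7.46,0.05,0.0121,0.0048,0,7.46,0.05,0.0121,0.0048,0,7.46,0.05,0.0121,0.0048,0,7.46,0.05,0,0,-0.02,0,0.05,0,0,0,0,0.05,0,0,0,0,0.05])

```text
t: 10.2
eef_pos: [0.5969, -0.0369, 0.1911]
ee_rot: [-1.57, 0.072, -0.07]
ft_force: [-0.5, 0.6, 0.9]
width: 0.0501
```

```bash
cat > m.py <<'E'
from h import *
from scipy.spatial.transform import Rotation as R
import sys
w=cam('wrist');save(w,sys.argv[1])
o=manip.get_obs();print(np.round(R.from_rotvec(o['ee_rot']).as_matrix(),4),o['eef_pos'],o['width'],o['ft_force'])
for l in ['red_grip','blue_grip','yellow_grip']:
    for r in landmark_of(l,w)[:1]: print(l,r['confidence'],r['uv'],atz(w,r['uv'],.095))
h=cv2.cvtColor(w['color'],cv2.COLOR_RGB2HSV)
m=(((h[...,0]<6)|(h[...,0]>174))&(h[...,1]>190)&(h[...,2]>90)).astype(np.uint8)
n,L,st,c=cv2.connectedComponentsWithStats(m)
for i in range(1,n):
    if st[i,4]>60: print(st[i],c[i],atz(w,c[i],.095))
E
python3 m.py w4
```

```text
[[ 9.959e-01  3.000e-04  9.060e-02]
 [-9.060e-02  1.000e-04  9.959e-01]
 [ 2.000e-04 -1.000e+00  1.000e-04]] [ 0.59724883 -0.03698111  0.19177801] 0.049905232981969576 [0.74116194 0.21812867 0.51393316]
red_grip 0.6 [324.7, 246.4] [ 0.59847585 -0.03642527  0.095     ]
blue_grip 0.67 [219.7, 247.2] [ 0.59298314 -0.10582804  0.095     ]
yellow_grip 0.93 [127.3, 242.3] [ 0.58356883 -0.17599538  0.095     ]
[309 224  34  42 932] [324.50429185 247.69420601] [ 0.5993479  -0.03663121  0.095     ]
```

View pics/w4.png

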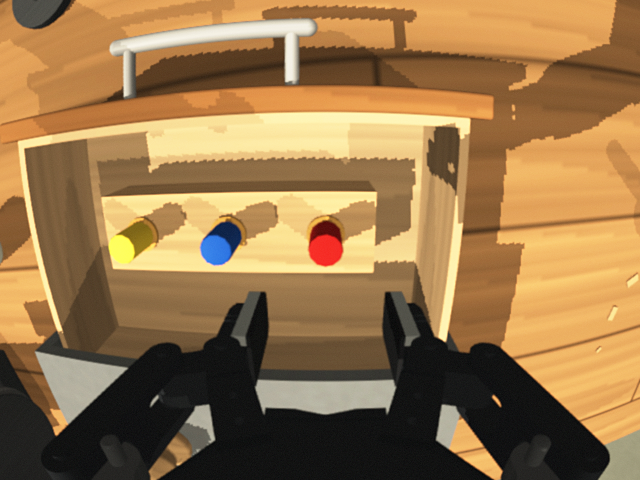

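Red handle is at (325,247), midway between the jaws (256 to 397). The measured position (0.598, -0.0366) matches the geometry, so I descend.

>>> carry_out(targets=[0.001,0.0003,-0.02,0,0.045,0,0,-0.02,0,0.045,0,0,-0.02,0,0.045,0,0,-0.015,0,0.045,0,0,-0.015,0,0.045,0,0,-0.009,0,0.045,0,0,0,0,0.045,0,0,0,0,0.045])

```text
t: 11.2
eef_pos: [0.5987, -0.0367, 0.093]
ee_rot: [-1.57, 0.07, -0.072]
ft_force: [-0.8, -0.2, -0.0]
width: 0.0448
```

```bash
python3 m.py w5
```

```text
[[ 9.959e-01  1.700e-03  9.030e-02]
 [-9.030e-02 -1.000e-04  9.959e-01]
 [ 1.700e-03 -1.000e+00  1.000e-04]] [ 0.5988365  -0.0366742   0.09326442] 0.04451865705978387 [0.00347714 0.00086334 0.24366246]
red_grip 0.8 [322.5, 323.4] [ 0.59770863 -0.03672413  0.095     ]
blue_grip 0.91 [158.6, 319.7] [ 0.59250781 -0.10687149  0.095     ]
yellow_grip 0.69 [41.2, 306.9] [ 0.58574628 -0.17699313  0.095     ]
[ 297  303   56   58 2118] [324.37346553 335.14494806] [ 0.60341789 -0.03649514  0.095     ]
```

View pics/w5.png

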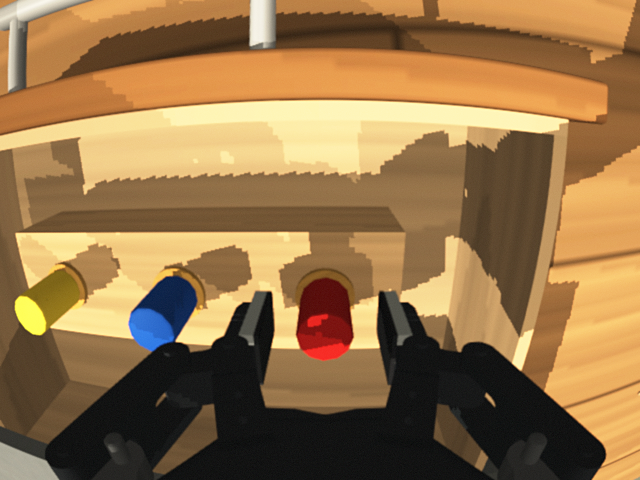

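The handle sits centred between the pads at (325,335), so I close gently.

>>> carry_out(targets=[0,0,0,0,0.0,0,0,0,0,0.0,0,0,0,0,0.0,0,0,0,0,0.0,0,0,0,0,0.0], force=30)

```text
t: 11.9
eef_pos: [0.5984, -0.0366, 0.0928]
ee_rot: [-1.57, 0.07, -0.072]
ft_force: [-0.6, -0.6, 3.9]
width: 0.0207
```

```bash
python3 m.py w6
```

```text
[[ 9.959e-01  7.000e-04  9.030e-02]
 [-9.030e-02  0.000e+00  9.959e-01]
 [ 7.000e-04 -1.000e+00  1.000e-04]] [ 0.59842996 -0.03663005  0.09282143] 0.021109346180770178 [-1.52154238 -0.48130873  4.55050863]
red_grip 0.82 [325.6, 323.9] [ 0.59770024 -0.03546063  0.095     ]
blue_grip 0.64 [160.2, 321.0] [ 0.59282616 -0.10611887  0.095     ]
yellow_grip 0.88 [41.5, 307.4] [ 0.58570277 -0.17665014  0.095     ]
[ 297  311   56   50 2094] [324.94794651 336.44078319] [ 0.60371102 -0.03626472  0.095     ]
```

Gripped at 21 mm with small side forces. Lifting slowly in stages, watching the force.

>>> carry_out(targets=[0,0,0.001,0,0,0,0,0.001,0,0,0,0,0.001,0,0,0,0,0.001,0,0,0,0,0.001,0,0,0,0,0,0,0])

```text
t: 12.7
eef_pos: [0.5983, -0.0366, 0.0974]
ee_rot: [-1.57, 0.071, -0.071]
ft_force: [-0.3, -0.3, -0.7]
width: 0.0209
```

>>> carry_out(targets=[0,0,0.0015,0,0,0,0,0.0015,0,0,0,0,0.0015,0,0,0,0,0.0015,0,0,0,0,0.0015,0,0,0,0,0.0005,0,0,0,0,0,0,0])

```text
t: 13.4
eef_pos: [0.5983, -0.0366, 0.1055]
ee_rot: [-1.57, 0.071, -0.071]
ft_force: [0.2, 0.2, -1.0]
width: 0.021
```

```bash
python3 m.py w7; python3 -c "
from h import *
s=cam('side');im=np.array(s['color'])[170:270,260:400];cv2.imwrite('pics/s7.png',cv2.resize(im,None,fx=5,fy=5,interpolation=cv2.INTER_CUBIC)[:,:,::-1])"
```

```text
[[ 9.959e-01  0.000e+00  9.030e-02]
 [-9.030e-02  1.000e-04  9.959e-01]
 [ 0.000e+00 -1.000e+00  1.000e-04]] [ 0.59821395 -0.03658842  0.10535597] 0.020896492070224214 [-0.71748827 -0.5551817  -0.46206464]
red_grip 0.9 [323.7, 325.7] [ 0.60620755 -0.03703435  0.095     ]
[ 297  311   56   50 2084] [324.93138196 336.52207294] [ 0.61199814 -0.03701513  0.095     ]
```

View pics/w7.png

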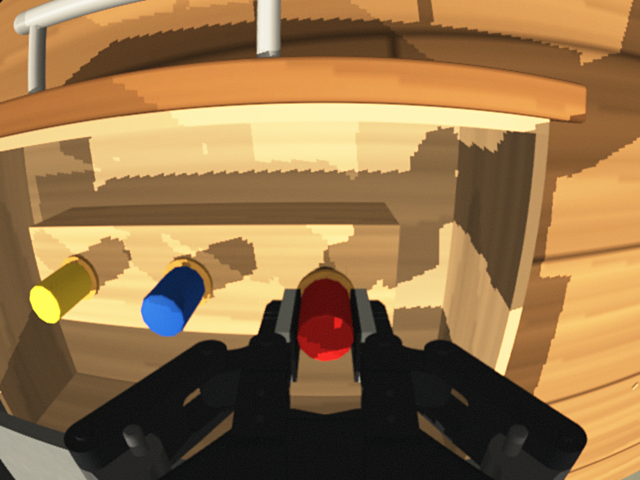

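View pics/s7.png

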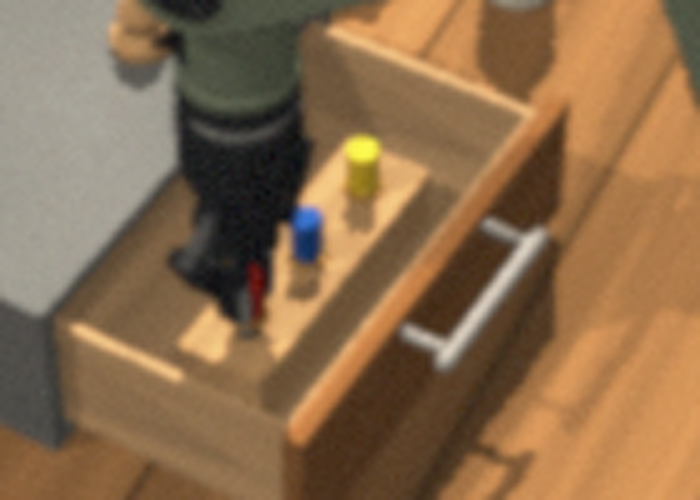

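The red gauge rises with the gripper: its image position is unchanged at (325,336.5) while the block drops back. Side forces are about zero. 8 mm more.

>>> carry_out(targets=[0,0,0.001,0,0,0,0,0.0015,0,0,0,0,0.0015,0,0,0,0,0.0015,0,0,0,0,0.0015,0,0,0,0,0.001,0,0,0,0,0,0,0,0,0,0,0,0,0,0,0,0,0])

```text
t: 14.55
eef_pos: [0.5982, -0.0366, 0.1133]
ee_rot: [-1.57, 0.071, -0.071]
ft_force: [0.8, 0.5, -1.3]
width: 0.021
```

```bash
python3 m.py w8; python3 -c "
from h import *
s=cam('side');im=np.array(s['color'])[170:270,260:400];cv2.imwrite('pics/s8.png',cv2.resize(im,None,fx=5,fy=5,interpolation=cv2.INTER_CUBIC)[:,:,::-1])
w=cam('wrist');im=np.array(w['color'])[220:380,240:410];cv2.imwrite('pics/w8z.png',cv2.resize(im,None,fx=3.5,fy=3.5,interpolation=cv2.INTER_CUBIC)[:,:,::-1])
for r in landmark_of('red_foot',w)+landmark_of('red_grip',w): print(r)
s=cam('scene');save(s,'sc8')
for l in ['chest_drawer0_handle','yellow_grip','blue_grip']:
  for r in landmark_of(l,s)[:1]: print(l,r['confidence'],r['uv'],atz(s,r['uv'],.1))"
```

```text
[[ 9.959e-01 -2.000e-04  9.030e-02]
 [-9.030e-02  1.000e-04  9.959e-01]
 [-2.000e-04 -1.000e+00  1.000e-04]] [ 0.59814673 -0.03658531  0.11325188] 0.02104346745595545 [ 0.04924444 -0.28276985 -0.83651366]
red_grip 0.71 [325.0, 323.2] [ 0.6096198  -0.03677392  0.095     ]
blue_grip 0.81 [176.9, 296.8] [ 0.59127069 -0.10543239  0.095     ]
yellow_grip 0.94 [62.6, 291.2] [ 0.58605766 -0.17740616  0.095     ]
[ 297  312   56   49 2078] [324.99711261 336.58614052] [ 0.61708575 -0.0374497   0.095     ]
{'uv': [328.1, 263.0], 'confidence': 0.71}
{'uv': [325.3, 321.6], 'confidence': 0.6}
chest_drawer0_handle 0.98 [285.2, 219.4] [ 0.45061425 -0.10098645  0.1       ]
yellow_grip 0.52 [242.8, 254.3] [ 0.58913812 -0.17220658  0.1       ]
blue_grip 0.58 [268.2, 256.5] [ 0.58578577 -0.11293257  0.1       ]
```

View pics/w8z.png

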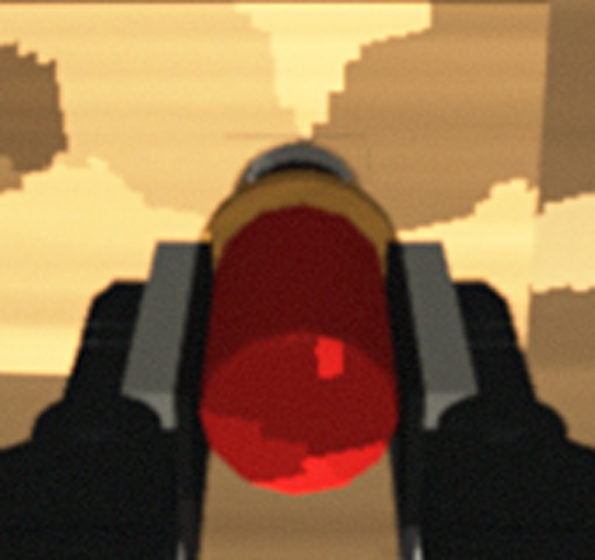

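View pics/s8.png

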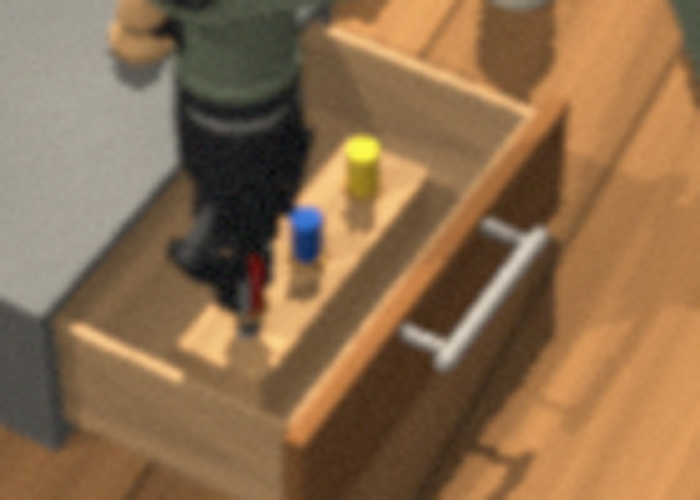

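View pics/sc8.png

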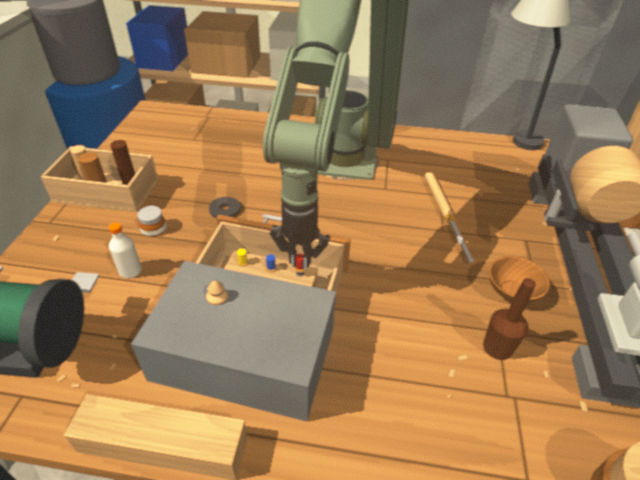

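The wrist close-up shows the dark band with bright steel beneath it at (325,262), clear of the shoulder. Both other gauges are seated. I'll check quickly for drawer drift, then hand in.

```bash
python3 - <<'E'
from h import *
s=cam('side');a=cv2.cvtColor(cv2.imread('pics/side3.png'),cv2.COLOR_BGR2GRAY);b=cv2.cvtColor(s['color'],cv2.COLOR_RGB2GRAY)
sl=np.s_[222:262,318:352]  # drawer front/lower right
print(cv2.phaseCorrelate(np.float32(a[sl]),np.float32(b[sl])))
t=a[225:262,318:345];r=cv2.matchTemplate(b,t,cv2.TM_CCOEFF_NORMED);print(cv2.minMaxLoc(r))
o=manip.get_obs();print(o['t'],o['eef_pos'],o['ft_force'],o['width'])
print(manip.hand_in())
E
```

```text
((0.1276878028807289, -0.08338541964962687), 0.9703912215100394)
(-0.7712550163269043, 0.9919817447662354, (319, 272), (318, 225))
15.2 [ 0.59820025 -0.03659556  0.11332784] [-0.10183233  0.47680216 -1.42395724] 0.021167535399166142
the job is handed in; nothing more can be done
None
```

I pulled the drawer out to its stop, drew the red gauge about 20.5 mm straight up, and handed the job in at 15.2 s with the gripper holding it still. The hand-in reports no verdict.

- **Drawer:** The handle moved about 0.166 m, then stopped while the pull rose to 14 N. A before-and-after comparison of the side view showed a shift of about 0.15 pixel, so I found no drift during the lift.
- **Red gauge:** The wrist camera shows the whole black band, with bare steel below it. From the measured lift, about 21.5 mm of the 42 mm rod is still in the bore. Sideways forces stayed at or below about 1 N, which suggests it did not bind. The handle's position between the jaws did not change, so it did not slip.
- **Everything else:** The yellow and blue gauges look seated, and nothing else in the last scene picture looks disturbed.

While I was pulling, the sideways force on the handle rose to about 9.6 N because I had the chest's heading slightly off. I corrected the direction and it fell to between 3 and 5 N. No final check failed. The scene camera's network reading of the handle was about 1 cm off the other estimates, so I did not use it.

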